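# Hang the rinsed vial basket on the drip hook

### The arm

A 7-joint arm with a two-finger parallel gripper is mounted at the origin on the work surface. World frame = base frame: x ahead of the robot, y to its left, z up, the work surface at z = 0. Lengths are in mm, angles in rad, forces in N, time in s.
With the tool pointing down it reaches from about 400 to 900 mm from the base axis. Payload 5.5 kg.
Tool frame: the origin (TCP) lies at the very end of the fingers, on their centre line; the grasp point (between the pads) lies 19 mm behind it; z points along the fingers, y is the line along which they close (so a half turn about z gives the same grasp; the last joint's range is limited). The gripper opens to 85 mm and grips with 20 to 120 N. Pads are 22 mm wide; open, the fingers measure 114 mm over their backs; the gripper's body (76 mm by 85 mm) begins 54 mm behind the grasp point. The pads swing forward as they close: fully open they stand 13 mm farther back than shut.
Start: joints at [-1.047, 0.501, -0.427, 1.55, 0.221, 1.138, -0.21], TCP at [167.566, 628.03, 231.31] pointing down, gripper open.
Joint ranges: [-2.88, 2.88], [-0.31, 2.03], [-1.54, 1.56], [0.2, 2.42], [-1.41, 4.55], [0.19, 2.02], [-2.57, 2.57]. Speed limits (rad/s): [2.57, 2.57, 3.14, 3.14, 3.14, 3.14, 3.14].

### API

Orientations are given as a rotation vector (axis times angle).
In Python, from rig import arm, planner, get_image, hand_in, look_for, regions_of, spot_point gives the robot as it stands. Calls block until the motion is done:
- arm.movep(position, orientation): joint-space move of the TCP to a pose.
- arm.move_straight(position, frame=None, rate=150): straight line of the TCP; frame=None keeps the orientation; rate is the mean speed in mm/s.
- arm.goto_joints(angles): joint-space move.
- arm.grip(opening, force=None): finger opening in mm; force is the grip in N (None keeps the last); returns when the fingers have stopped.
- arm.wait(seconds).
- planner.solve_ik(position, orientation): joint angles nearest the present ones, or None.
- arm.get_obs(): the state.
- get_image(name): name is "side" or "top"; returns a dict with "frame" (400x640x3 uint8, red, green, blue), "mtx" (3x3 intrinsics, pixels), "origin" and "attitude" of the camera in the world. Camera axes: x right, y down, z forward; pixel columns grow to the right and rows downward; lengths in mm; the calibration is good to about 2 mm. A picture is of the moment at which its call begins. There is no depth.
A pose or a line that the arm cannot do raises arm.Unreachable and nothing moves.
- hand_in(): hands the job in; it is judged then, once.
Trained networks look in the newest picture that a camera, given by its name, has taken for a name from the list of things; names that differ only in an ending like _2 or _b are one class to them, and where a whole thing is asked for, a point or a joint stands for the part that bears it (a point fixed in the world has none). Each returns a list of dicts, best first, with "confidence" (0 to 1); they miss things now and then, are a little off and sometimes report something else, mostly with a low value. They report only what shows in the picture. A call takes as long as a camera call. They do not tell look-alikes from the thing itself.
- look_for(query, camera): "point" ([x, y, z] in mm, in the coordinates of the camera as it stood for that picture, good to about 4 mm: the middle of the surface that is visible of it).
- regions_of(query, camera): "region" (400x640 bool, what is visible of it).
- spot_point(query, camera): "point" ([x, y, z] in mm, in the coordinates of the camera as it stood for that picture, good to about 4 mm: a listed point, or the origin of a listed thing).
The state is a dict: "t": time; "qpos": joint angles; "joint_vel": joint speeds; "tau": joint torques, N m; "position": TCP position; "orientation": TCP orientation; "wrist_force": force on the tool from outside, world axes, zero at the start; "ft_torque": the same for the moment, N m; "opening": finger opening in mm; "grasp_force": force on a finger pad.
Only numpy, scipy, OpenCV 4.12 (cv2) and the standard library are available. Lean on these libraries where they do the work, as an engineer would, in place of code of your own. Each camera call takes 0.05 s, during which the arm holds its last target. There are 200 camera calls.

### The job

Hang the round steel basket with its seven vials on the drip stand's hook to drain: bring the closed eye above the basket sideways over the hook's upturned tip, then let it down into the throat and let go, so that the basket hangs there freely, level and still. Keep every vial standing in the basket, do not bang the basket against the stand, and leave the other things on the bench where they are. The hook's height on its rod is not known beforehand, so feel for it.

Things in the scene. Friction and masses are not known exactly. Their poses are not given: they have to be found in the camera images.
- stand: fixed drip stand; origin on the table under the middle of its hook's throat; x runs level from throat to rod, z up. Grey base plate 190 x 100 x 12 mm (x -50 to +140) with 8 mm lip; upright rod 14 mm thick at x +115, up to z 240. A clamp block on the rod carries a J-hook pointing to -x. The block's height on the rod DIFFERS EVERY TIME AND IS NOT REPORTED: feel for it (or look)
- stand_throat (a point): fixed mark at stand x 0, y 0, z 190 mm: MEAN height of the throat centreline; the real one is up to 24 mm higher or lower. Hook: 8 mm round steel, plane y = 0; from the block level to x +20, 12 mm above the throat; slopes to the throat (level x +8 to -8); turns up to a tip centred at x -18, 14 mm higher. A blunt prong also runs on at throat height to x -34, below the tip; it passes through the eye too
- stand_block (a point): fixed mark at stand x +52, y 0, z 214 mm: the MEAN place of the clamp block's flat top, which is always 24 mm above the real throat centreline (so 190 to 238 mm). Block of aluminium, x +40 to +130, 34 mm wide, 24 mm tall; its top is free to touch from x +40 to +105, in front of the rod. It does not slip under 40 N
- basket: loose round steel basket, 0.31 to 0.43 kg with vials; origin under its floor's centre. Cup 79 mm across, 32 high, floor 4 thick. A bail of 8 mm wire rises at y +-40 in the plane x = 0 and narrows to a closed eye: crossbar top at z 79, sides 36 mm apart inside, gabled roof 10 mm thick along x, underside peak at z 109. The hook enters along the basket's x axis from either side; the gable centres itself on it
- basket_tab (a point): middle of the grip part of a flat upright steel tab above the eye, on the basket's axis at basket z 151 mm. Tab 10 mm thick (basket x), 30 mm wide (y), from z 115 to 163; fingers that reach no lower than z 125 stay clear of the hook
- basket_eye (a point): point inside the eye just under its peak, at basket z 103.7 mm: where the centreline of the hook's throat lies when the basket hangs
- vial0: one of seven capped glass vials, loose, 22 mm across, 46 mm high, 20 g, packed upright as a hexagon with one in the middle on the basket's floor; origin under its centre
- vial1: one of seven capped glass vials, loose, 22 mm across, 46 mm high, 20 g, packed upright as a hexagon with one in the middle on the basket's floor; origin under its centre
- vial2: one of seven capped glass vials, loose, 22 mm across, 46 mm high, 20 g, packed upright as a hexagon with one in the middle on the basket's floor; origin under its centre
- vial3: one of seven capped glass vials, loose, 22 mm across, 46 mm high, 20 g, packed upright as a hexagon with one in the middle on the basket's floor; origin under its centre
- vial4: one of seven capped glass vials, loose, 22 mm across, 46 mm high, 20 g, packed upright as a hexagon with one in the middle on the basket's floor; origin under its centre
- vial5: one of seven capped glass vials, loose, 22 mm across, 46 mm high, 20 g, packed upright as a hexagon with one in the middle on the basket's floor; origin under its centre
- vial6: one of seven capped glass vials, loose, 22 mm across, 46 mm high, 20 g, packed upright as a hexagon with one in the middle on the basket's floor; origin under its centre
- wrench: bystander: steel wrench, 140 mm, lying flat between the task's things; origin under its middle
- screwdriver: bystander: screwdriver, 160 mm, lying at one side; origin under its middle
- beaker: bystander: small glass beaker, 52 mm across, 60 mm high; origin under its centre
- jar: bystander: small amber jar, 48 mm across, 55 mm high; origin under its centre
- bottle0: bystander: clear solvent bottle with blue cap, 80 mm across, 170 mm high; origin under its centre
- bottle1: bystander: amber solvent bottle with blue cap, 80 mm across, 170 mm high; origin under its centre
Not all that is in view belongs to the job. What is shaped like the basket but pink is not meant. Leave any turquoise look-alike of the stand alone.

How it is judged:
By the outcome, as a careful person would: the job done as asked, in the order asked, and still so for the second after the job is handed in, with the robot touching nothing.
It also fails if it takes over 56 s, if anything falls off the work surface, if the arm or the gripper's body presses on something with over 40 N, if the wrist force passes 120 N, or if a joint passes its speed limit or range.

## Working session

There is one attempt and no reset: what is moved stays moved. The work goes in short steps, each a Python script; the robot and the scene stay as the last script left them, time stands still between calls to the robot, and variables do not carry over. Pictures are saved under pics/ and viewed, at most 10 in all, crops included, and the job is handed in when it is done.

```bash
mkdir -p pics; ls; cat > h.py <<'E'
import numpy as np, cv2
from scipy.spatial.transform import Rotation as R
from rig import arm, planner, get_image, hand_in, look_for, regions_of, spot_point
def att(im):
    a=np.array(im["attitude"],float)
    return a if a.shape==(3,3) else (R.from_rotvec(a).as_matrix() if a.size==3 else R.from_quat(a).as_matrix())
def w(im,p): return att(im)@np.array(p)+np.array(im["origin"])
def px(im,P):
    c=att(im).T@(np.array(P)-np.array(im["origin"])); q=np.array(im["mtx"])@c; return q[:2]/q[2]
def ray(im,u,v):
    d=att(im)@np.linalg.inv(np.array(im["mtx"]))@np.array([u,v,1.]); return np.array(im["origin"],float),d/np.linalg.norm(d)
def tri(im1,p1,im2,p2):
    o1,d1=ray(im1,*p1);o2,d2=ray(im2,*p2)
    s=np.linalg.lstsq(np.c_[d1,-d2],o2-o1,rcond=None)[0]
    a=o1+s[0]*d1;b=o2+s[1]*d2; return (a+b)/2,np.linalg.norm(a-b)
def save(im,n,crop=None,k=1):
    f=im["frame"][...,::-1]
    if crop: f=f[crop[1]:crop[3],crop[0]:crop[2]]
    cv2.imwrite("pics/"+n,cv2.resize(f,None,fx=k,fy=k,interpolation=cv2.INTER_CUBIC))
E
python3 - <<'E'
from h import *
np.set_printoptions(precision=1,suppress=True)
o=arm.get_obs();print(o["t"],o["orientation"],o["position"])
for c in("side","top"):
    im=get_image(c);save(im,c+"0.png");print(c,im["origin"],im["attitude"])
    for q in("stand","stand_throat","stand_block","basket","basket_tab","basket_eye"):
        for d in spot_point(q,c)[:4]:
            P=w(im,d["point"]);print(q,round(d["confidence"],2),P,px(im,P))
E
```

```text
pics
0.0 [-0.4 -3.1  0. ] [167.5 627.3 230.3]
side [ 322.5 -795.  1089.5] [-2.4  0.1 -0. ]
stand 0.94 [554.9 135.2   3. ] [360.9 185.7]
stand 0.66 [130.  305.4  -0.1] [232.4 159.2]
stand 0.16 [ 521.6 -213.9    4.7] [369.6 280.5]
stand_throat 0.93 [557.4 130.  189.8] [366.5 145.4]
stand_throat 0.55 [129.9 304.8 188.9] [223.2 117.2]
stand_block 0.7 [413.5 -84.1  -3.8] [325.6 246.3]
stand_block 0.69 [606.9 139.7 209.5] [383.1 137. ]
stand_block 0.62 [173.7 325.5 213.3] [236.2 106. ]
stand_block 0.33 [ 525.6 -212.5    3.8] [370.9 280.1]
basket 0.8 [ 513.1 -192.7    3.8] [365.2 274.2]
basket 0.71 [ 395.5 -273.5    1.1] [326.8 305.2]
basket 0.62 [ 643.7 -197.7   -2.5] [411.  272.7]
basket 0.31 [605.8 137.7 212.3] [383.  136.8]
basket_tab 0.59 [ 511.1 -191.4  154.3] [369.1 244. ]
basket_eye 0.82 [ 511.3 -195.9  105.5] [367.9 255.8]
basket_eye 0.7 [ 645.4 -201.8  105.4] [418.6 253.3]
basket_eye 0.69 [ 400.1 -279.2  106. ] [329.5 288.2]
basket_eye 0.48 [ 495.  -173.1    2.4] [357.7 269. ]
top [ 181.   -10.6 1373.4] [-2.1  2.2 -0.2]
stand 0.89 [129.9 304.2   1.6] [210.7 294.6]
stand 0.62 [556.6 134.3   6.7] [268.4 150. ]
stand_throat 0.75 [556.3 139.  192.4] [259.1 131.6]
stand_block 0.82 [606.1 140.4 215. ] [257.4 110.7]
stand_block 0.68 [178.3 327.2 214.5] [181.8 278.5]
basket 0.83 [ 400.6 -277.2    2.6] [406.6 197.7]
basket 0.77 [ 643.2 -198.9    2.9] [376.7 120.4]
basket 0.65 [ 509.9 -192.6   -0.5] [376.4 163. ]
basket 0.52 [ 487.8 -195.3    4.2] [377.9 169.7]
basket_tab 0.95 [ 403.5 -279.8  152.8] [417.9 187.5]
basket_tab 0.9 [ 507.9 -195.   153.1] [384.3 150.3]
basket_tab 0.83 [ 646.4 -194.5  156.3] [381.9 101.1]
basket_eye 0.95 [ 403.9 -277.1  106.3] [413.4 190.5]
basket_eye 0.9 [ 513.3 -188.1  103.1] [379.3 153.1]
basket_eye 0.87 [ 643.8 -198.1  106.9] [380.9 108.3]
```

View pics/side0.png

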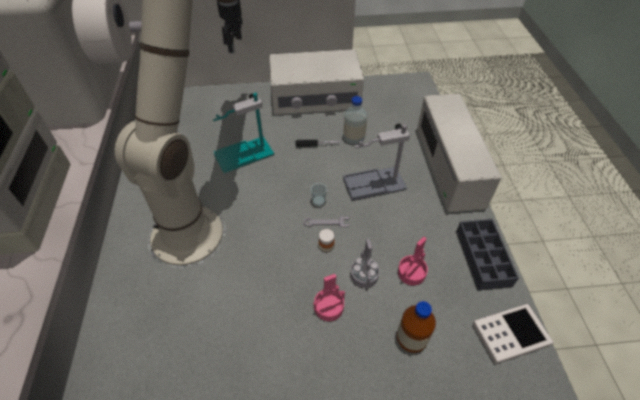

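View pics/top0.png

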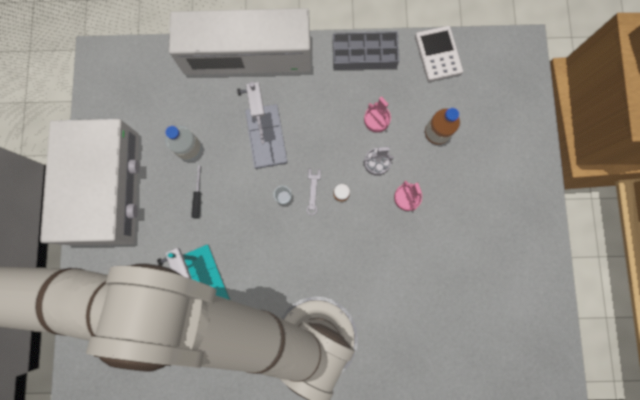

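```bash
python3 - <<'E'
from h import *
a=get_image("side");b=get_image("top")
A=cv2.resize(a["frame"][210:320,310:450,::-1],(780,600*1) if 0 else (700,550),interpolation=cv2.INTER_CUBIC)
cv2.imwrite("pics/bs.png",A)
save(b,"bt.png",(350,80,450,230),4)
E
```

```text
(no output)
```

View pics/bs.png

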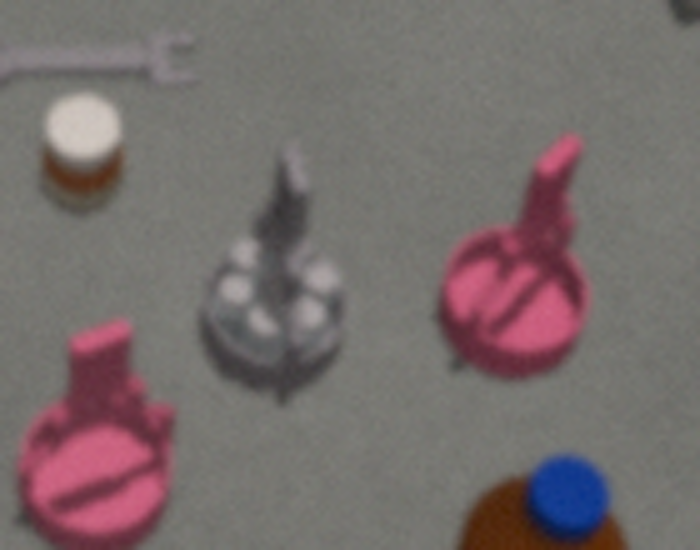

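The side view shows the grey stand at (375,183) with its block at (393,136); the turquoise one at (243,150) is to be left alone. The top view shows the stand at (266,135).

Basket candidates in the side view are the steel one with vials at (365,270), pink at (330,300) and pink at (413,268). The crop confirms the steel one. I still need the tab's yaw and the stand's yaw.

View pics/bt.png

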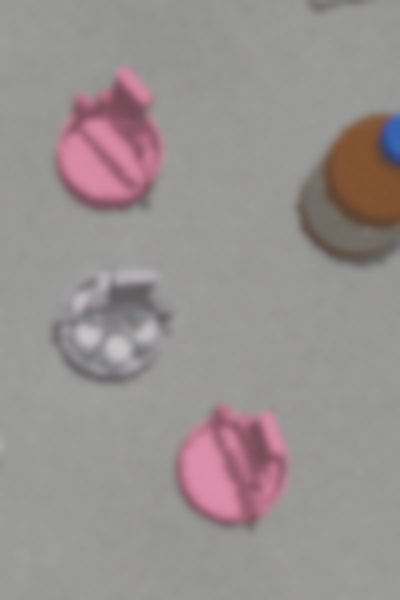

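```bash
python3 - <<'E'
from h import *
np.set_printoptions(precision=1,suppress=True)
def plane(im,u,v,z):
    o,d=ray(im,u,v); return o+d*(z-o[2])/d[2]
ims={c:get_image(c) for c in("side","top")}
for c,im in ims.items():
    f=im["frame"].astype(int)
    for d in regions_of("stand",c)[:3]:
        m=d["region"]; ys,xs=np.nonzero(m); print(c,"stand",round(d["confidence"],2),xs.mean(),ys.mean(),m.sum())
        if m.sum()<100 : continue
        P=np.array([plane(im,x,y,10)[:2] for x,y in zip(xs,ys)])
        # keep base plate by bluish-dark colour: brightness
        br=f[ys,xs].sum(1); np.save(f"stand_{c}_{int(xs.mean())}.npy",np.c_[xs,ys,P,f[ys,xs]])
        r=cv2.minAreaRect(P.astype(np.float32));print(r,np.percentile(br,[5,25,50,75,95]))
    for q in("basket_tab","basket"):
      for d in regions_of(q,c)[:4]:
        m=d["region"]; ys,xs=np.nonzero(m); print(c,q,round(d["confidence"],2),xs.mean(),ys.mean(),m.sum(),xs.min(),xs.max(),ys.min(),ys.max())
    # dump tab gray
    P=[px(im,[511,-193,z]) for z in(0,79,115,163)];print(c,np.array(P))
E
```

```text
side stand 0.93 244.28464818763325 139.51865671641792 1876
((154.6319122314453, 451.2636413574219), (206.9677276611328, 413.0588073730469), 7.552478790283203) [146.  162.  188.  245.  433.2]
side stand 0.68 378.61764705882354 169.1517273576097 2142
((628.7593994140625, 244.8572998046875), (395.31793212890625, 205.32862854003906), 73.55321502685547) [181.  235.  290.  328.  461.9]
side basket_tab 0.97 329.65763052208837 300.2289156626506 996 315 343 274 321
side basket_tab 0.71 365.437125748503 266.6207584830339 501 351 379 239 286
side basket 0.86 365.6963249516441 267.1121856866538 517 351 379 238 287
side basket 0.69 413.93986636971044 264.7750556792873 898 398 427 237 284
side basket 0.57 329.5744680851064 300.0 987 314 344 275 320
side [[364.4 275.1]
 [366.7 260.2]
 [367.8 252.9]
 [369.4 242.7]]
top stand 0.82 197.8629893238434 267.138196915777 1686
((218.46240234375, 330.49810791015625), (237.04129028320312, 114.98736572265625), 61.31568145751953) [250. 269. 364. 387. 600.]
top stand 0.67 196.28187919463087 199.61073825503357 298
((432.00897216796875, 352.5364990234375), (157.85643005371094, 26.744850158691406), 1.140761137008667) [170.  180.  198.  298.5 471. ]
top stand 0.65 263.62240501370934 129.03564433999216 2553
((640.9063720703125, 150.46871948242188), (279.5928955078125, 114.87564086914062), 12.045598983764648) [305. 409. 457. 474. 583.]
top basket_tab 0.86 377.78299120234607 158.3343108504399 341 363 393 147 174
top basket_tab 0.83 408.15128593040845 196.36157337367624 661 394 422 181 211
top basket 0.77 377.7028169014084 115.90845070422536 710 364 390 97 132
top basket 0.75 378.54153846153844 158.01846153846154 325 364 393 147 175
top basket 0.58 408.05927051671733 196.12462006079028 658 394 421 181 210
top [[376.6 162.6]
 [380.  156.1]
 [381.6 152.8]
 [384.  148.2]]
```

The top crop shows the steel basket's tab strip running from about (118,275) to (158,272) in crop pixels. I'll fit simple silhouette models of the stand and basket to both views.

```bash
cat > fit.py <<'E'
from h import *
from scipy.optimize import minimize
def box(x0,x1,y0,y1,z0,z1): return np.array([[x,y,z] for x in(x0,x1) for y in(y0,y1) for z in(z0,z1)],float)
def cyl(r,z0,z1): 
    a=np.linspace(0,6.28,24,endpoint=False); return np.r_[[[r*np.cos(t),r*np.sin(t),z] for t in a for z in(z0,z1)]]
def stand(h): return [box(-50,140,-50,50,0,14),box(108,122,-7,7,0,240),box(40,130,-17,17,h,h+24),box(20,40,-4,4,h+8,h+16),
   np.r_[box(19,21,-4,4,h+8,h+16),box(7,9,-4,4,h-4,h+4)],box(-34,8,-4,4,h-4,h+4),np.r_[box(-9,-8,-4,4,h-4,h+4),box(-22,-14,-4,4,h+10,h+14)]]
basket=[cyl(39.5,0,32),cyl(34,32,50),box(-5,5,-15,15,115,163)]+[box(-4,4,min(a,b),max(a,b),30,75) for a,b in((36,44),(-44,-36))]+\
   [box(-4,4,-44,44,71,79),box(-5,5,-24,24,79,118)]
def pose(parts,x,y,yaw): 
    M=R.from_euler("z",yaw).as_matrix(); return [p@M.T+[x,y,0] for p in parts]
S=4
def render(im,parts,off,sh):
    m=np.zeros(sh,np.uint8)
    for p in parts:
        c=(p-im["origin"])@att(im); q=c@np.array(im["mtx"]).T; q=(q[:,:2]/q[:,2:]+.5-off)*S
        cv2.fillConvexPoly(m,cv2.convexHull(q.astype(np.float32)).round().astype(int),1)
    return m
def fit(views,model,x0,step):
    # views: list of (im, mask, off)
    M=[cv2.GaussianBlur(cv2.resize(m.astype(np.float32),None,fx=S,fy=S,interpolation=cv2.INTER_LINEAR),(0,0),3) for _,m,_ in views]
    def cost(p):
        c=0
        for (im,m,off),t in zip(views,M):
            r=cv2.GaussianBlur(render(im,model(p),off,t.shape).astype(np.float32),(0,0),3); c+=((r-t)**2).sum()/t.sum()
        return c
    x0=np.array(x0,float); sim=np.r_[[x0],x0+np.diag(step)]
    r=minimize(cost,x0,method="Nelder-Mead",options=dict(initial_simplex=sim,maxiter=300,xatol=.01,fatol=1e-5)); return r.x,r.fun
def getviews(q,center,pad=12):
    V=[]
    for c in("side","top"):
        im=get_image(c); t=px(im,center)
        D=[d["region"] for d in regions_of(q,c)]
        k=[np.linalg.norm(np.argwhere(m).mean(0)[::-1]-t) for m in D]; m=D[int(np.argmin(k))]
        ys,xs=np.nonzero(m); x0,y0=max(xs.min()-pad,0),max(ys.min()-pad,0)
        V.append((im,m[y0:ys.max()+pad,x0:xs.max()+pad],np.array([x0,y0]))); print(c,min(k))
    return V
E
python3 - <<'E'
from fit import *
np.set_printoptions(precision=3,suppress=True)
Vs=getviews("stand",[600,140,80])
best=min((fit(Vs,lambda p:pose(stand(p[3]),*p[:3]),[556,134,a,190],[8,8,.1,10]) for a in(0.,.15,.3)),key=lambda r:r[1]);print("stand",best)
ps=best[0]
Vb=getviews("basket",[511,-193,60])
rs=[fit(Vb,lambda p:pose(basket,*p),[511,-193,a],[6,6,.2]) for a in np.arange(-1.4,1.6,.4)]
for r in rs: print("basket",r[0],r[1])
pb=min(rs,key=lambda r:r[1])[0]
out=[]
for V,parts in((Vs,pose(stand(ps[3]),*ps[:3])),(Vb,pose(basket,*pb))):
    for im,m,off in V:
        f=im["frame"][off[1]:off[1]+m.shape[0],off[0]:off[0]+m.shape[1],::-1]; f=cv2.resize(f,None,fx=S,fy=S,interpolation=cv2.INTER_CUBIC).copy()
        for p in parts:
            cs,_=cv2.findContours(render(im,[p],off,f.shape[:2]),0,1); cv2.drawContours(f,cs,-1,(0,255,0),1)
        out.append(cv2.resize(f,(390,290)))
cv2.imwrite("pics/fit.png",np.vstack([np.hstack(out[:2]),np.hstack(out[2:])]))
E
```

```text
side 3.4015886649801317
top 0.5534766187922203
stand (array([555.686, 136.018,   0.147, 188.973]), np.float64(0.08774903416633606))
side 3.9664367339929987
top 2.2185680777632455
basket [ 510.185 -192.566   -0.004] 1.4691319465637207
basket [ 510.444 -192.731   -0.029] 1.4746792316436768
basket [ 509.046 -192.681   -0.415] 1.5576744079589844
basket [ 510.25  -192.513   -0.004] 1.4686706066131592
basket [ 509.958 -192.146   -0.022] 1.4702483415603638
basket [ 510.027 -192.57     0.009] 1.4735876321792603
basket [ 509.864 -192.664   -0.022] 1.471614956855774
basket [ 510.047 -192.517   -0.002] 1.470545768737793
```

View pics/fit.png

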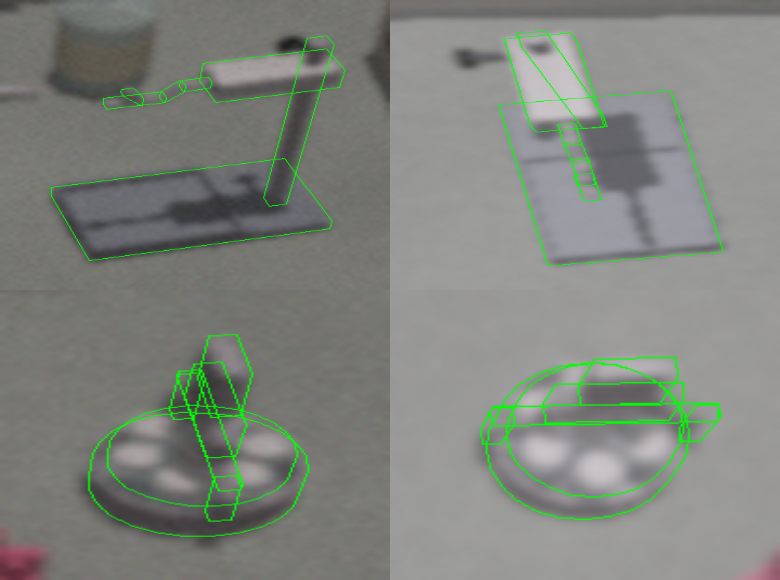

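The fits match well: stand at (556, 136), yaw 0.147, throat height about 189; basket at (510, -192.5), yaw about 0. I'll feel the block top with closed fingers first.

```bash
cat >> h.py <<'E'
np.set_printoptions(precision=2,suppress=True)
ST=np.array([555.7,136.0]);YS=.147
def ori(yaw,s=1):
    y=s*np.array([np.cos(yaw),np.sin(yaw),0]);z=np.array([0,0,-1.]);return R.from_matrix(np.c_[np.cross(y,z),y,z]).as_rotvec()
def sw(x,y,z): 
    c,s=np.cos(YS),np.sin(YS); return np.array([ST[0]+c*x-s*y,ST[1]+s*x+c*y,z])
def ob(): 
    o=arm.get_obs(); return o["t"],np.array(o["position"]),np.array(o["wrist_force"]),o
E
python3 - <<'E'
from h import *
for n,P,yaw in(("probe",sw(58,0,300),YS),("grasp",[510,-192.5,260],0),("hang",sw(-60,0,240),YS)):
    for s in(1,-1): print(n,s,planner.solve_ik(P,ori(yaw,s)))
q=[planner.solve_ik(sw(58,0,260),ori(YS,s)) for s in(1,-1)]
s=min((k for k in(0,1) if q[k] is not None),key=lambda k:abs(q[k][6]))
arm.grip(0,20); t,p,f,_=ob();print(t,p,f)
arm.movep(sw(58,0,260),ori(YS,[1,-1][s]));t,p,f,_=ob();print(t,p,f)
arm.move_straight(sw(58,0,242),rate=60);arm.wait(.15);t,p,f0,_=ob();print(t,p,f0)
z=242
while z>186:
    z-=1.5 if z>220 else 1; arm.move_straight(sw(58,0,z),rate=30); t,p,f,_=ob()
    if abs(f[2]-f0[2])>2.5: break
print("contact",z,t,p,f-f0)
arm.wait(.1);print(ob()[:3])
arm.move_straight(sw(58,0,z+40),rate=150);print(ob()[0])
E
```

```text
probe 1 [-0.22  0.38 -0.07  1.53  0.03  1.23 -0.15]
probe -1 [ 0.53  0.72 -1.3   1.51  0.69  1.44  2.49]
grasp 1 [-0.1   0.27  0.49  1.81 -0.14  1.09  0.44]
grasp -1 [-0.65  0.6   1.36  1.82 -0.63  1.25 -2.25]
hang 1 [-0.32  0.21  0.02  1.9  -0.01  1.03 -0.15]
hang -1 [ 0.69  0.52 -1.29  1.87  0.54  1.18  2.5 ]
2.3667 [167.55 628.   231.28] [0.25 0.24 0.63]
4.7083 [612.54 146.47 259.91] [-0.34 -0.14 -0.07]
5.3083 [613.31 144.49 242.25] [-0.01  0.21 -0.75]
contact 214.5 10.3083 [613.28 144.57 214.79] [-0.89 -0.52  2.9 ]
(10.4083, array([613.29, 144.56, 214.8 ]), array([-0.44, -0.66,  2.45]))
10.825
```

Contact came at TCP z 214.8, so the throat is at about 190.7. Now the grasp and a gentle lift.

```bash
python3 - <<'E'
from h import *
arm.grip(45,20)
arm.movep([510.2,-192.5,230],ori(0));arm.move_straight([510.2,-192.5,133],rate=110);arm.wait(.1)
t,p,f0,o=ob();print(t,p,f0)
im=get_image("side");save(im,"g.png",(310,190,450,300),4)
arm.grip(5,80);arm.wait(.1);t,p,f,o=ob();print(t,p,f,o["opening"],o["grasp_force"])
if o["opening"]>7 and o["grasp_force"]>20:
    arm.move_straight([510.2,-192.5,153],rate=50);arm.wait(.2);t,p,f,o=ob();print(t,p,f,o["ft_torque"],o["opening"])
    im=get_image("side");save(im,"l.png",(310,180,450,300),5)
E
```

```text
13.7833 [ 510.91 -192.74  133.89] [ 0.13  0.96 -0.15]
14.3417 [ 510.3  -192.27  133.21] [0.27 0.16 2.77] 8.880759936852193 78.19096684455872
15.0917 [ 509.94 -192.41  152.69] [ 0.15  0.32 -3.97] [ 0.01 -0.03  0.02] 8.587780521254912
```

View pics/l.png

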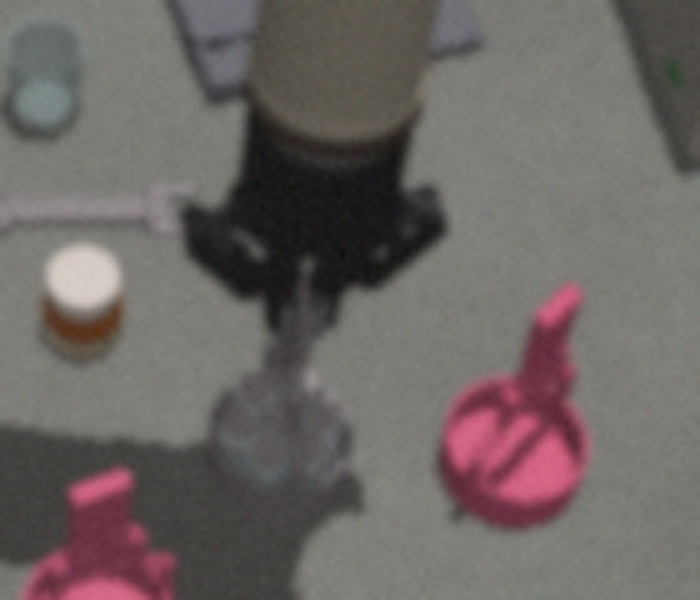

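It is lifted with a good grip, upright and level, and weighs about 4 N. Next I carry it to just short of the prong.

```bash
python3 - <<'E'
from h import *
arm.move_straight([510.2,-192.5,237.5],rate=110)
arm.move_straight(sw(-75,0,237.5),ori(YS),rate=130);arm.wait(.3)
t,p,f,o=ob();print(t,p,f,o["ft_torque"],o["opening"]);e=sw(-75,0,237.5-133+103.7);print("expected eye",e)
for c in("side","top"):
    im=get_image(c)
    for q in("basket_eye","basket","stand_throat"):
        for d in spot_point(q,c)[:3]: print(c,q,round(d["confidence"],2),w(im,d["point"]))
    u=px(im,sw(-40,0,200)).astype(int);print(u)
    save(im,"n_"+c+".png",(u[0]-50,u[1]-50,u[0]+70,u[1]+50),5)
a,b=[cv2.imread(f"pics/n_{c}.png") for c in("side","top")]
cv2.imwrite("pics/n.png",np.hstack([cv2.resize(a[:, :],(400,333)),cv2.resize(b,(400,333))]))
E
```

```text
18.9583 [481.53 124.88 237.5 ] [-0.43 -0.44 -2.88] [ 0.01  0.02 -0.09] 8.539327780823063
expected eye [481.51 125.01 208.2 ]
side basket_eye 0.86 [ 398.63 -279.1   105.94]
side basket_eye 0.76 [482.72 124.76 208.74]
side basket_eye 0.68 [ 642.76 -202.13  102.37]
side basket 0.81 [ 642.4  -198.03   -1.57]
side basket 0.76 [484.12 127.28 109.24]
side basket 0.56 [ 400.59 -277.66   -1.49]
side stand_throat 0.94 [126.7  305.46 186.51]
side stand_throat 0.68 [ 598.37 -385.61    3.52]
side stand_throat 0.59 [557.66 128.31 191.24]
[352 143]
top basket_eye 0.81 [ 644.11 -198.91  108.32]
top basket_eye 0.78 [ 402.09 -275.73  103.61]
top basket 0.87 [ 642.43 -201.      1.89]
top basket 0.72 [ 400.36 -278.36    1.53]
top stand_throat 0.86 [553.06 139.43 190.84]
top stand_throat 0.86 [126.09 304.62 193.98]
[262 145]
```

View pics/n_side.png

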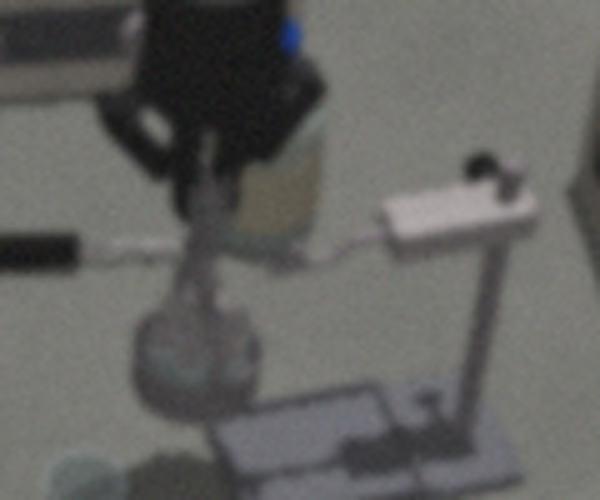

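The basket is where expected, with the eye at about (205,250) and the prong tip at about (290,258) in the crop. I'll make a guarded sideways entry.

```bash
python3 - <<'E'
from h import *
f0=np.mean([ob()[2] for _ in range(5)],0);x=-75
arm.move_straight(sw(-44,0,237.5),rate=60);x=-44
while x<0:
    x=min(x+2.5,0);arm.move_straight(sw(x,0,237.5),rate=30);t,p,f,o=ob()
    if np.linalg.norm(f-f0)>3:
        arm.wait(.1);f=ob()[2]
        if np.linalg.norm(f-f0)>2.5: print("touch");break
print(x,t,p,f-f0,o["ft_torque"])
im=get_image("side");save(im,"e.png",(310,90,430,190),5)
E
```

```text
0 24.525 [555.76 136.02 237.49] [1.02 0.75 0.33] [0.03 0.01 0.03]
```

View pics/e.png

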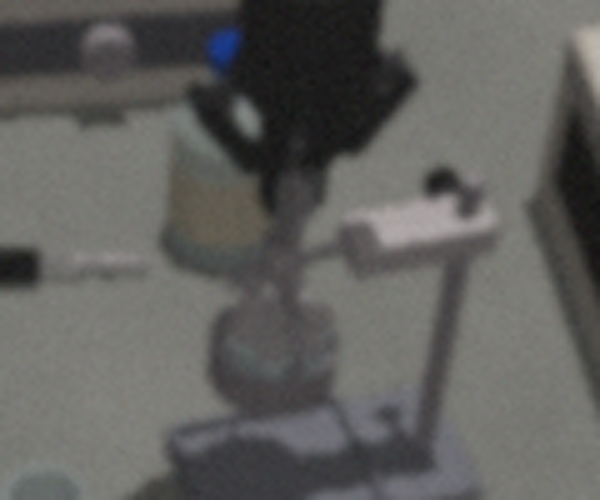

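The eye went over the tip and is at the throat without contact (eye around (275,265) in the crop). Now I lower until the hook takes the weight.

```bash
python3 - <<'E'
from h import *
f0=np.mean([ob()[2] for _ in range(8)],0);print(f0)
arm.move_straight(sw(0,0,225),rate=40);z=225
log=[]
while z>214:
    z-=.5;arm.move_straight(sw(0,0,z),rate=15);f=np.mean([ob()[2] for _ in range(4)],0)-f0;log.append((z,*f))
    if f[2]>3.3 or np.linalg.norm(f[:2])>6: break
arm.wait(.2);t,p,f,o=ob();print(np.array(log)[-8:]);print(t,p,f-f0,o["ft_torque"],o["opening"])
E
```

```text
[ 0.5   0.04 -2.5 ]
[[224.    -0.75  -0.09  -0.86]
 [223.5   -0.88   0.6   -0.33]
 [223.    -1.41   0.41  -0.61]
 [222.5    0.    -0.21  -0.47]
 [222.    -0.26  -0.57  -1.49]
 [221.5   -0.2   -0.5   -1.6 ]
 [221.    -0.16   0.34   2.06]
 [220.5   -1.41  -1.16   5.42]]
27.4917 [555.93 135.85 220.94] [-1.5  -2.23  5.94] [-0.42  0.37 -0.01] 8.821080349536238
```

Contact came at 221, as predicted. I'll ease the side force, release slowly and wait before withdrawing.

```bash
python3 - <<'E'
from h import *
f0=np.array([.5,0,-2.5])
arm.move_straight(sw(-.3,-.6,220.9),rate=10);arm.wait(.2);f=np.mean([ob()[2] for _ in range(6)],0);o=ob()[3];print(f,o["ft_torque"])
arm.grip(8.5,20);arm.wait(.3);print(ob()[2],ob()[3]["ft_torque"])
arm.grip(11,20);arm.wait(.5);print(ob()[:3])
arm.grip(18,20);arm.wait(.3);arm.grip(32,20);arm.wait(.2)
t,p,f,o=ob();print(t,p,f,o["ft_torque"],o["opening"])
im=get_image("side");save(im,"r.png",(310,90,430,190),5)
E
```

```text
[ 0.5  -0.32  0.4 ] [-0.12 -0.16  0.06]
[ 1.93 -0.24  0.36] [-0.21 -0.31 -0.07]
(29.175, array([555.49, 135.36, 220.93]), array([-0.1 , -0.18, -0.46]))
30.2083 [555.49 135.37 220.91] [-0.55 -0.29 -0.12] [-0.01  0.02  0.01] 31.97654499107067
```

View pics/r.png

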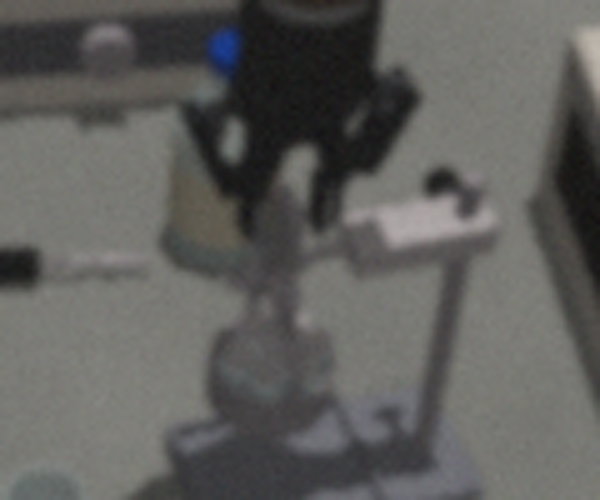

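It hangs from the hook between the open fingers (tab at about (280,210) in the crop) and nothing is touching. I'll withdraw straight up and look again.

```bash
python3 - <<'E'
from h import *
arm.move_straight(sw(-.3,-.6,300),rate=70);t,p,f,o=ob();print(t,f)
arm.move_straight([420,-20,340],rate=250);arm.wait(1.5)
a=get_image("side");
for q in("basket_eye","basket","basket_tab"):print(q,[w(a,d["point"]) for d in spot_point(q,"side")[:3]])
arm.wait(.6);b=get_image("side");d=cv2.absdiff(cv2.GaussianBlur(a["frame"],(0,0),1.5),cv2.GaussianBlur(b["frame"],(0,0),1.5))[90:190,310:430];print(d.max(),ob()[0])
save(b,"f.png",(310,90,430,190),5)
E
```

```text
31.5417 [ 0.51 -0.39 -0.01]
basket_eye [array([558.2 , 135.8 , 190.25]), array([ 399.74, -278.94,  104.85]), array([ 645.5 , -201.94,  103.53])]
basket [array([ 643.25, -198.59,   -1.32]), array([555.67, 135.13,  89.72]), array([ 398.  , -274.67,    3.04])]
basket_tab [array([560.63, 132.7 , 239.16]), array([ 641.95, -201.49,  152.07]), array([ 401.51, -285.38,  148.93])]
3 34.8833
```

View pics/f.png

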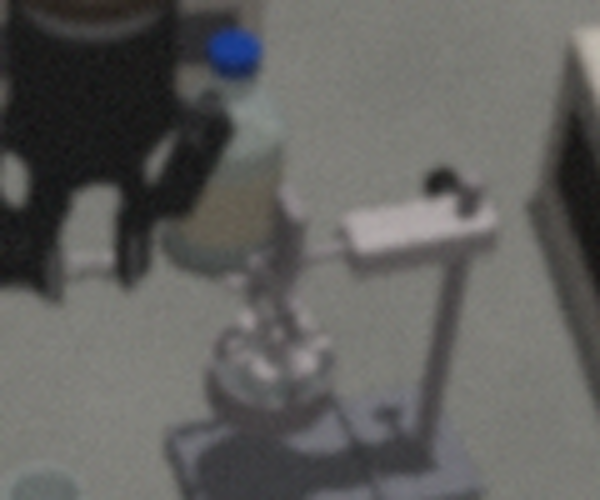

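The basket hangs still and level with its vials upright (about (270,370) in the crop), and the arm is clear.

```bash
python3 -c "
from h import *
print(hand_in())"
```

```text
the job is handed in; nothing more can be done
None
```

The steel basket hangs level and still on the drip stand's hook with its vials upright, and the job was handed in at about 35 s with the arm clear of everything.

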